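Open the sanding-disc canister by the catch hidden in its rim

ROBOT

A 6-joint arm with a two-finger parallel gripper is mounted at the origin on the work surface; the furniture and walls round the work are solid. World frame = base frame: x ahead of the robot, y to its left, z up, the work surface at z = 0. Lengths are in m, angles in rad, forces in N, time in s.
With the tool pointing down it reaches from about 0.35 to 0.85 m from the base axis. Payload 8.1 kg.
Tool frame: the origin (TCP) lies midway between the tips of the shut fingers; the grasp point (between the pads) lies 19 mm behind it; z points along the fingers, y is the direction in which the jaws open and shut (so a half turn about z gives the same grasp; the last joint's range is limited). The gripper opens to 93 mm and grips with 3 to 60 N. Pads are 15 mm wide; open, the fingers measure 128 mm over their backs; the gripper's body (75 mm by 188 mm) begins 65 mm behind the grasp point.
Start: joints at [1.094, 0.13, 1.488, -0, 1.523, -0.085], TCP at [0.229, 0.555, 0.219] pointing down, gripper open.
Joint ranges: [-2.96, 2.96], [-0.89, 2.26], [0.02, 2.5], [-1.34, 4.48], [0, 2.73], [-2.66, 2.66]. Speed limits (rad/s): [2.39, 2.39, 2.79, 3.14, 3.14, 3.14].

INTERFACE

Orientations are given as a rotation vector (axis times angle).
In Python, from plant import robot gives the robot as it stands. The module is installed in compiled form; this text tells all that it offers.
- The arm moves only by the shell command python3 -m pendant 'ROWS' [FORCE]. ROWS is JSON, a list of rows, each an object with "translation": the shift along the tool's x, y, z in mm, a list of three; "twist": the turn, a rotation vector about the tool's x, y, z in rad, a list of three; "grip": the opening, from -1 (shut) to 1 (fully open). A call has exactly 10 rows; each row shifts and turns the pose as measured when the row begins, along the tool's axes as they then stand; what a row does not reach is not made up. A row lasts 1/10 s, in which the tool goes at most 50 mm and 8.59 degrees, less where a joint would pass 70% of its speed; a pose out of reach is approached as far as the arm can. A call is refused whole if a number of a shift passes 50 or a number of a turn 0.15, either way. A call with a gripper value outside its range is refused whole. The fingers move at their own pace and stop on an object; FORCE is the grip in N (left out, the last holds). Time passes only in rows, so rows that do not move let the fingers close, or fill a call up. It gives the time, the measured TCP pose, the force and the opening at its end, in the units of the state.
- robot.read_state(): the state, without advancing time (a new reading comes with each control period).
- robot.read_camera(name): name is "scene" or "top" or "wrist"; returns (picture, depth): 400x640x3 uint8, red, green, blue; 400x640 float32, m along the optical axis (not along the pixel's ray), 0 where there is no reading.
- robot.camera_info(name): a dict with "vertical_fov" (degrees; the focal length in pixels is half the picture's height over the tangent of half this angle, whatever the lens; pixels are square), "cx", "cy" (the principal point, pixels), "D" ([k1, k2, p1, p2, k3] as OpenCV has them; the pictures are not rectified), "cam_to_world" (4x4, takes a point from camera to world coordinates). Camera axes: x right, y up, looking along -z (the intrinsics and any distortion apply to the point x, -y, -z); pixel columns grow to the right and rows downward; lengths in m; the calibration is good to about 2 mm. A picture is of the moment at which its call begins: read the wrist's pose just before it. camera_info takes no time and is no camera call; for the wrist camera it gives the pose at the moment of the call.
- robot.close_job(): hands the job in, once; it reports no verdict.
The state is a dict: "t": time; "q": joint angles; "dq": joint speeds; "joint_torque": joint torques, N m; "tool_pos": TCP position; "orientation": TCP orientation; "force": force on the tool from outside, world axes, zero at the start; "wrist_torque": the same for the moment, N m; "opening": finger opening in m.
Only numpy, scipy, OpenCV 4.12 (cv2) and the standard library are available. Lean on these libraries where they do the work, as an engineer would, in place of code of your own. Each camera call takes 0.05 s, during which the arm holds its last target. There are 200 camera calls.

TASK

Open the round sanding-disc canister on the bench so that a disc can be taken: find the catch notch in the half of its rim that faces the robot, by feeling along the rim with a fingertip or by eye, and press the catch inside the notch down until the lid springs up. Then back away and leave the lid standing open. Only touch and press: do not lift, tip or shove the canister along the bench, and leave the small things round it where they are.

Things in the scene. Friction and masses are not known exactly. Their poses are not given: they have to be found in the camera images.
- canister: Loose 2.3 kg canister: round grey foot (dia 192), aluminium drum, grey plastic rim with a flat level top. Origin: underside centre, on the bench. Rim: radius 72 to 98, top at 84 mm. The drum stands turned at an unknown angle on the foot (the turn does not show here): the notch lies from 75 deg on the foot's +y side to 49 deg on its -y side of its -x axis, which points within 15 deg of world -x. It turns only under more than 30 N.
- catch (a joint): Sprung grey pad in the rim's one notch. Notch: 50 mm along the rim at radius 88, sides radial, open outward, back wall at radius 74. Pad top (radius 75 to 96) rests 8 mm below the rim's top. Press it straight down: travel 5.5 mm, 2 N to start, 6 N at the stop; it frees the lid at about 3 mm and springs back. Value: metres pressed, 0 at rest.
- lid (a joint): Flat grey metal lid, dia 141, its top 4 mm below the rim's. Hinge on the rim opposite the notch. Value: opening angle in rad, 0 shut and latched. Once freed it springs up to its stop at 0.9 rad in about a second; its edge by the notch moves up and away from the notch, lightly (about 2 N) against anything above it.
- compound_tin: Bystander: flat round tin, green lid, dia 69 x 27, beyond the canister. Origin: underside centre.
- sanding_block: Bystander: black rubber sanding block 122 x 66 x 41, right of the canister. Origin: underside centre.
- marker: Bystander: white paint marker with a black end, 130 long, dia 17, lying on the near right of the canister. Origin: underside, mid-length.

How it is judged:
By the outcome, as a careful person would: the job done as asked, in the order asked, and still so for the second after the job is handed in, with the robot touching nothing.
It also fails if it takes over 58 s, if anything falls off the work surface, if the arm or the gripper's body presses on something with over 40 N, if the wrist force passes 120 N, or if a joint passes its speed limit or range.

## Working session

There is one attempt and no reset: what is moved stays moved. The work goes in short steps, Python scripts to look and compute and a shell command to move; the robot and the scene stay as the last step left them, time stands still between calls to the robot, and variables do not carry over. Pictures are saved under pics/ and viewed, about 8 in all and at most 12, crops included, and the job is handed in when it is done.

```bash
mkdir -p pics; cat > h.py <<'E'
from plant import robot
import numpy as np, cv2
from scipy.spatial.transform import Rotation as R
def cloud(name):
    i=robot.camera_info(name); p,d=robot.read_camera(name)
    h,w=d.shape; f=h/2/np.tan(np.radians(i["vertical_fov"])/2)
    K=np.array([[f,0,i["cx"]],[0,f,i["cy"]],[0,0,1]])
    u,v=np.meshgrid(np.arange(w),np.arange(h))
    n=cv2.undistortPoints(np.stack([u,v],-1).reshape(-1,1,2).astype(np.float64),K,np.array(i["D"],float)).reshape(h,w,2)
    c=np.stack([n[...,0]*d,-n[...,1]*d,-d,np.ones_like(d)],-1)
    return p,d,(c@np.array(i["cam_to_world"]).T)[...,:3]
E
python3 - <<'E'
from h import *
for n in("scene","top"):
    p,d,c=cloud(n); cv2.imwrite(f"pics/{n}0.png",p[...,::-1]); np.save(n+"c.npy",c); np.save(n+"p.npy",p)
    m=(d>0)&(abs(c[...,2]-.084)<.006); print(n,m.sum(),np.median(c[m],0))
print(robot.read_state())
E
```

```text
scene 8420 [ 0.53925353 -0.17039915  0.08257031]
top 9593 [ 0.57301128 -0.1464049   0.08278502]
{'t': 0.1, 'q': array([ 1.09362439e+00,  1.31103709e-01,  1.48917499e+00, -1.01059297e-05,
        1.52298780e+00, -8.53972236e-02]), 'dq': array([ 0.00058549, -0.00174223, -0.0033877 , -0.00033134, -0.0006738 ,
        0.00056839]), 'joint_torque': array([ 1.15577965e-03, -5.61344111e+01, -4.93093586e+01,  7.70844170e-02,
        2.91673344e-02, -3.93340042e-05]), 'tool_pos': array([0.22884193, 0.5540891 , 0.21767902]), 'orientation': array([-6.11380653e-01, -3.08106368e+00,  2.52998300e-03]), 'force': array([ 0.44916121, -1.01244481,  0.0998659 ]), 'wrist_torque': array([-0.00466139, -0.0304777 , -0.01550869]), 'opening': 0.09257766114697917}
```

View pics/scene0.png

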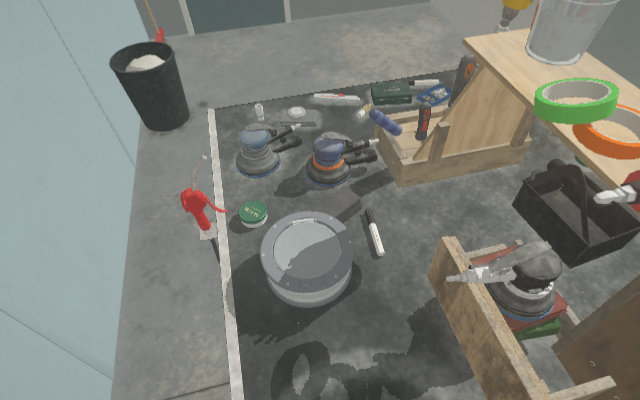

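View pics/top0.png

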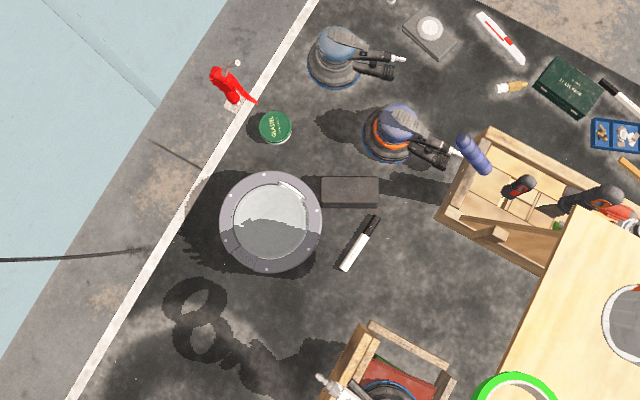

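The scene view has the canister's rim centred near (307,250). The top view has it near (270,222), with the tin at (275,127), the block at (350,192) and the marker at (360,243). Next I'll fit the rim and unroll it in polar coordinates.

```bash
python3 - <<'E'
from h import *
from scipy.optimize import least_squares
for n,(cx,cy) in(("top",(270,222)),("scene",(307,250))):
    c=np.load(n+"c.npy"); p=np.load(n+"p.npy")
    c0=c[cy,cx]; print(n,"centre px",c0)
    rr=np.hypot(c[...,0]-c0[0],c[...,1]-c0[1])
    m=(abs(c[...,2]-.084)<.005)&(rr<.13); pts=c[m]
    # outer edge: max radius per angle
    a=np.arctan2(pts[:,1]-c0[1],pts[:,0]-c0[0]); r=np.hypot(*(pts[:,:2]-c0[:2]).T)
    e=np.array([pts[(k:=np.where(abs(a-t)<.05)[0])[np.argmax(r[k])]] for t in np.arange(-3.1,3.1,.1) if (abs(a-t)<.05).any()])
    s=least_squares(lambda q:np.hypot(e[:,0]-q[0],e[:,1]-q[1])-q[2],[c0[0],c0[1],.098],loss="soft_l1",f_scale=.002).x
    print("fit",s)
    if n=="top": ctr=s[:2]
    # polar unroll, measured from -x axis; columns= angle from world -x toward +y
    a=np.arctan2(c[...,1]-ctr[1],-(c[...,0]-ctr[0])); r=np.hypot(c[...,0]-ctr[0],c[...,1]-ctr[1])
    for r0,r1 in((.076,.084),(.084,.095)):
        print(r0,[(d,round(1000*float(np.median(c[...,2][k])),1),int(p[k].mean())) for d in range(-100,101,5) if (k:=(abs(np.degrees(a)-d)<3)&(r>r0)&(r<r1)&(c[...,2]>.06)).any()])
    x=ctr[0]; 
p=np.load("topp.npy"); q=np.load("scenep.npy")
o=np.hstack([cv2.resize(p[165:280,213:328],(400,400),interpolation=2),cv2.resize(q[200:315,250:365],(400,400),interpolation=2)])
cv2.imwrite("pics/crop.png",o[...,::-1])
c=np.load("topc.npy")
for nm,(u,v) in dict(tin=(275,127),block=(350,192),mk1=(375,220),mk2=(345,268)).items(): print(nm,c[v,u])
E
```

```text
top centre px [ 0.55896239 -0.1230853   0.07751459]
fit [ 0.56132298 -0.12403601  0.0975928 ]
0.076 [(-100, 85.4, 184), (-95, 85.1, 184), (-90, 83.8, 184), (-85, 85.5, 184), (-80, 84.6, 185), (-75, 84.4, 162), (-70, 84.6, 115), (-65, 84.5, 115), (-60, 84.7, 114), (-55, 83.7, 115), (-50, 84.1, 115), (-45, 84.3, 114), (-40, 84.7, 114), (-35, 84.6, 115), (-30, 84.8, 115), (-25, 85.0, 115), (-20, 84.7, 116), (-15, 84.4, 115), (-10, 84.3, 115), (-5, 84.6, 115), (0, 85.2, 115), (5, 85.2, 115), (10, 85.1, 115), (15, 84.3, 115), (20, 78.6, 113), (25, 76.6, 113), (30, 76.0, 111), (35, 77.1, 111), (40, 76.3, 112), (45, 77.4, 109), (50, 76.1, 104), (55, 84.0, 108), (60, 84.9, 112), (65, 84.9, 112), (70, 84.1, 112), (75, 84.2, 110), (80, 84.2, 163), (85, 84.4, 183), (90, 84.2, 182), (95, 84.4, 182), (100, 84.0, 181)]
0.084 [(-100, 84.3, 204), (-95, 84.7, 187), (-90, 84.3, 187), (-85, 84.0, 189), (-80, 85.2, 188), (-75, 84.4, 154), (-70, 84.8, 114), (-65, 85.0, 113), (-60, 84.6, 115), (-55, 85.2, 126), (-50, 84.3, 123), (-45, 83.9, 116), (-40, 84.3, 115), (-35, 84.6, 116), (-30, 85.2, 115), (-25,
[... 1450 characters left out ...]
, 83.1, 109), (-45, 83.1, 102), (-40, 83.1, 102), (-35, 82.9, 102), (-30, 83.2, 102), (-25, 83.6, 102), (-20, 83.7, 102), (-15, 83.4, 102), (-10, 83.1, 102), (-5, 83.4, 102), (0, 83.6, 102), (5, 83.8, 109), (10, 83.1, 102), (15, 83.2, 102), (20, 76.3, 101), (25, 75.6, 103), (30, 76.2, 102), (35, 75.8, 102), (40, 76.2, 103), (45, 75.9, 102), (50, 75.8, 101), (55, 83.1, 101), (60, 83.1, 102), (65, 83.2, 108), (70, 83.2, 105), (75, 82.9, 105), (80, 83.4, 143), (85, 83.2, 148), (90, 83.2, 148), (95, 83.5, 148), (100, 83.4, 148)]
tin [ 0.76346715 -0.12604891  0.02612878]
block [ 0.62071731 -0.27871536  0.0401767 ]
mk1 [ 0.5659237  -0.32970443  0.01636617]
mk2 [ 0.47003747 -0.2663371   0.01468871]
```

View pics/crop.png

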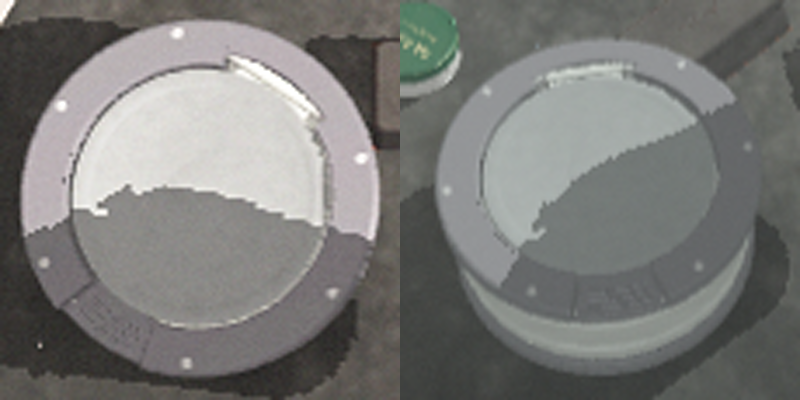

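The depth data shows the notch clearly: the rim drops by 8 mm from about 18.5° to 52.5°, measured from -x toward +y. The hinge sits opposite it. Next I'll work out the approach and check the corridor for obstacles.

```bash
cat > go.py <<'E'
from h import *
C=np.array([.5605,-.1225]); A=np.radians(35.5); u=np.array([-np.cos(A),np.sin(A)])
def rel(r,z,s=None):
    s=s or robot.read_state(); Rt=R.from_rotvec(s["orientation"]).as_matrix()
    t=np.r_[C+r*u,z]; d=t-s["tool_pos"]
    x=Rt[:,0]; yaw=[np.arctan2(sg*u[1],sg*u[0])-np.arctan2(x[1],x[0]) for sg in(1,-1)]
    print("t",s["t"],"pos",s["tool_pos"].round(4),"F",s["force"].round(1),"open",round(s["opening"],3),"q",s["q"].round(2))
    print("target",t.round(4),"shift tool mm",(Rt.T@d*1000).round(1),"turn about tool z (x out / x in)",[round(-((y+np.pi)%(2*np.pi)-np.pi),3) for y in yaw],"tilt",np.arccos(-Rt[2,2]).round(4), "z-axis",Rt[:,2].round(3))
E
python3 - <<'E'
from go import *
rel(.088,.15)
P=np.array([.229,.554]);Q=C+.088*u; v=(Q-P)/np.linalg.norm(Q-P)
for n in("top","scene"):
    c=np.load(n+"c.npy"); w=c[...,:2]-P; s=w@v; l=abs(w@[-v[1],v[0]])
    m=(l<.13)&(s>0.05)&(s<.66); print(n,m.sum(),[(b/10,round(float(c[...,2][k].max()),3)) for b in range(0,7) if (k:=m&(s>=b/10)&(s<b/10+.1)).any()])
E
```

```text
t 0.1 pos [0.2288 0.5541 0.2177] F [ 0.4 -1.   0.1] open 0.093 q [ 1.09  0.13  1.49 -0.    1.52 -0.09]
target [ 0.4889 -0.0714  0.15  ] shift tool mm [-479.2 -478.7   68.4] turn about tool z (x out / x in) [np.float64(0.228), np.float64(-2.914)] tilt 0.0017 z-axis [-0.001 -0.001 -1.   ]
top 17695 [(0.2, 0.007), (0.3, 0.009), (0.4, 0.007), (0.5, 0.009), (0.6, 0.087)]
scene 11995 [(0.4, 0.006), (0.5, 0.006), (0.6, 0.086)]
```

```bash
python3 -m pendant '[{"translation":[0,0,0],"twist":[0,0,0.114],"grip":-1},{"translation":[0,0,0],"twist":[0,0,0.114],"grip":-1},{"translation":[-40,-25,0],"twist":[0,0,0],"grip":-1},{"translation":[-40,-25,0],"twist":[0,0,0],"grip":-1},{"translation":[-40,-25,0],"twist":[0,0,0],"grip":-1},{"translation":[-40,-25,0],"twist":[0,0,0],"grip":-1},{"translation":[-40,-25,0],"twist":[0,0,0],"grip":-1},{"translation":[-40,-25,0],"twist":[0,0,0],"grip":-1},{"translation":[-40,-25,0],"twist":[0,0,0],"grip":-1},{"translation":[-40,-25,0],"twist":[0,0,0],"grip":-1}]' 30; python3 -c "from go import *; rel(.088,.15)"
```

```text
t: 1.1
tool_pos: [0.3694, 0.1943, 0.2116]
orientation: [-0.957, -2.988, 0.018]
force: [0.2, 0.2, -0.0]
opening: 0.0178
t 1.1 pos [0.3694 0.1943 0.2116] F [ 0.2  0.2 -0. ] open 0.018 q [ 0.37 -0.37  1.96 -0.01  1.56 -0.58]
target [ 0.4889 -0.0714  0.15  ] shift tool mm [-251.7 -146.    63.2] turn about tool z (x out / x in) [np.float64(-0.001), np.float64(3.141)] tilt 0.0121 z-axis [-0.007 -0.01  -1.   ]
```

```bash
python3 -m pendant '[{"translation":[-36,-21,0],"twist":[0,0,0],"grip":-1},{"translation":[-36,-21,0],"twist":[0,0,0],"grip":-1},{"translation":[-36,-21,0],"twist":[0,0,0],"grip":-1},{"translation":[-36,-21,10],"twist":[0,0,0],"grip":-1},{"translation":[-36,-21,10],"twist":[0,0,0],"grip":-1},{"translation":[-36,-21,10],"twist":[0,0,0],"grip":-1},{"translation":[-25,-14,10],"twist":[0,0,0],"grip":-1},{"translation":[-10,-6,5],"twist":[0,0,0],"grip":-1},{"translation":[0,0,0],"twist":[0,0,0],"grip":-1},{"translation":[0,0,0],"twist":[0,0,0],"grip":-1}]' 30; python3 - <<'E'
from go import *
rel(.088,.15)
p,d,c=cloud("wrist"); cv2.imwrite("pics/wrist1.png",p[...,::-1]); np.save("wc.npy",c)
rel(.088,.15)
m=(c[...,2]>.06)&(c[...,2]<.09)&(np.hypot(c[...,0]-C[0],c[...,1]-C[1])<.11)
a=np.degrees(np.arctan2(c[...,1]-C[1],-(c[...,0]-C[0]))); r=np.hypot(c[...,0]-C[0],c[...,1]-C[1])
print([(t,round(float(np.median(c[...,2][k]))*1000,1)) for t in range(5,70,2) if (k:=m&(abs(a-t)<1)&(r>.08)&(r<.094)).any()])
E
```

```text
t: 2.1
tool_pos: [0.4898, -0.0875, 0.1648]
orientation: [-0.968, -2.982, 0.017]
force: [0.1, -0.0, 0.3]
opening: 0.0006
t 2.1 pos [ 0.4898 -0.0875  0.1648] F [ 0.1 -0.   0.3] open 0.001 q [-0.27 -0.11  1.83 -0.01  1.43 -1.21]
target [ 0.4889 -0.0714  0.15  ] shift tool mm [10.1 12.7 14.7] turn about tool z (x out / x in) [np.float64(-0.008), np.float64(3.133)] tilt 0.0122 z-axis [-0.009 -0.008 -1.   ]
t 2.15 pos [ 0.4898 -0.0872  0.1649] F [ 0.  -0.1  0.2] open 0.0 q [-0.27 -0.11  1.83 -0.01  1.43 -1.21]
target [ 0.4889 -0.0714  0.15  ] shift tool mm [10.  12.5 14.8] turn about tool z (x out / x in) [np.float64(-0.008), np.float64(3.134)] tilt 0.0121 z-axis [-0.009 -0.009 -1.   ]
[(5, 83.3), (7, 83.1), (9, 83.2), (11, 83.2), (13, 83.0), (15, 83.0), (17, 83.2), (19, 74.9), (21, 74.9), (23, 75.2), (25, 75.1), (27, 75.2), (29, 75.4), (31, 75.2), (33, 75.3), (35, 75.2), (37, 75.2), (39, 75.2), (41, 75.1), (43, 75.3), (45, 75.3), (47, 75.1), (49, 75.1), (51, 75.1), (53, 83.1), (55, 83.3), (57, 83.0), (59, 83.2), (61, 83.2), (63, 83.3), (65, 83.1), (67, 83.3), (69, 83.0)]
```

View pics/wrist1.png

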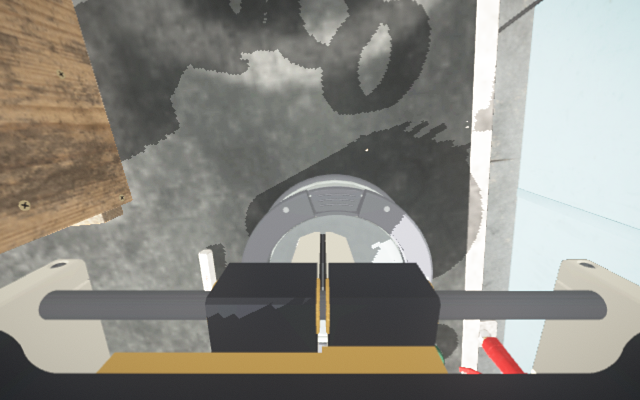

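The wrist view shows the notch at (337,200), just outward of the fingertips at (322,238). Its edges lie at about 18° and 52°, so the centre is at 35°, as expected.

```bash
python3 -m pendant '[{"translation":[5,6,5],"twist":[0,0,0],"grip":-1},{"translation":[5,6,5],"twist":[0,0,0],"grip":-1},{"translation":[0,2,10],"twist":[0,0,0],"grip":-1},{"translation":[0,0,12],"twist":[0,0,0],"grip":-1},{"translation":[0,0,12],"twist":[0,0,0],"grip":-1},{"translation":[0,0,12],"twist":[0,0,0],"grip":-1},{"translation":[0,0,8],"twist":[0,0,0],"grip":-1},{"translation":[0,0,3],"twist":[0,0,0],"grip":-1},{"translation":[0,0,0],"twist":[0,0,0],"grip":-1},{"translation":[0,0,0],"twist":[0,0,0],"grip":-1}]' 30; python3 -c "from go import *; rel(.087,.078)"
```

```text
t: 3.15
tool_pos: [0.4881, -0.0647, 0.0917]
orientation: [-0.959, -2.985, 0.016]
force: [0.1, -0.6, -0.0]
opening: 0.0006
t 3.15 pos [ 0.4881 -0.0647  0.0917] F [ 0.1 -0.6 -0. ] open 0.001 q [-0.23 -0.05  1.92 -0.01  1.29 -1.17]
target [ 0.4897 -0.072   0.078 ] shift tool mm [-5.6 -4.8 13.8] turn about tool z (x out / x in) [np.float64(-0.002), np.float64(3.14)] tilt 0.0119 z-axis [-0.009 -0.008 -1.   ]
```

```bash
python3 -m pendant '[{"translation":[-3,-2.5,0],"twist":[0,0,0],"grip":-1},{"translation":[-2.5,-2,0],"twist":[0,0,0],"grip":-1},{"translation":[0,0,0],"twist":[0,0,0],"grip":-1},{"translation":[0,0,0],"twist":[0,0,0],"grip":-1},{"translation":[0,0,0],"twist":[0,0,0],"grip":-1},{"translation":[0,0,0],"twist":[0,0,0],"grip":-1},{"translation":[0,0,0],"twist":[0,0,0],"grip":-1},{"translation":[0,0,0],"twist":[0,0,0],"grip":-1},{"translation":[0,0,0],"twist":[0,0,0],"grip":-1},{"translation":[0,0,0],"twist":[0,0,0],"grip":-1}]'; python3 - <<'E'
from go import *
rel(.087,.078)
p,d,c=cloud("wrist"); cv2.imwrite("pics/wrist2.png",cv2.resize(p[60:310,160:480],(800,625)[:2])[:600,:,::-1])
E
```

```text
t: 4.15
tool_pos: [0.4917, -0.0728, 0.094]
orientation: [-0.961, -2.989, 0.016]
force: [-0.0, 0.5, -0.5]
opening: 0.001
t 4.15 pos [ 0.4917 -0.0728  0.094 ] F [-0.   0.5 -0.5] open 0.001 q [-0.24 -0.05  1.9  -0.01  1.29 -1.19]
target [ 0.4897 -0.072   0.078 ] shift tool mm [ 2.2 -0.3 16. ] turn about tool z (x out / x in) [np.float64(-0.002), np.float64(3.139)] tilt 0.0102 z-axis [-0.005 -0.009 -1.   ]
```

View pics/wrist2.png

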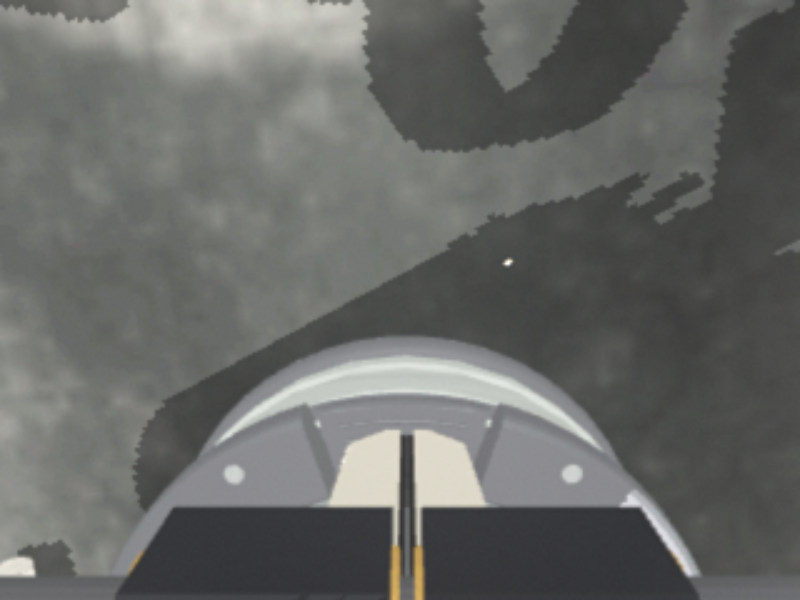

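The shut fingertips sit centred in the notch: sides at about x=310 and x=495, fingers at x=408. Next I'll lower to just above the pad.

```bash
python3 -m pendant '[{"translation":[1.5,0,2],"twist":[0,0,0],"grip":-1},{"translation":[0.5,0,3],"twist":[0,0,0],"grip":-1},{"translation":[0,0,3],"twist":[0,0,0],"grip":-1},{"translation":[0,0,3],"twist":[0,0,0],"grip":-1},{"translation":[0,0,2],"twist":[0,0,0],"grip":-1},{"translation":[0,0,1],"twist":[0,0,0],"grip":-1},{"translation":[0,0,0],"twist":[0,0,0],"grip":-1},{"translation":[0,0,0],"twist":[0,0,0],"grip":-1},{"translation":[0,0,0],"twist":[0,0,0],"grip":-1},{"translation":[0,0,0],"twist":[0,0,0],"grip":-1}]'; python3 -c "from go import *; rel(.087,.072)"
```

```text
t: 5.2
tool_pos: [0.4896, -0.0716, 0.0784]
orientation: [-0.96, -2.988, 0.016]
force: [-0.1, 0.2, 0.1]
opening: 0.0005
t 5.2 pos [ 0.4896 -0.0716  0.0784] F [-0.1  0.2  0.1] open 0.001 q [-0.24 -0.03  1.92 -0.01  1.26 -1.19]
target [ 0.4897 -0.072   0.072 ] shift tool mm [-0.3 -0.2  6.4] turn about tool z (x out / x in) [np.float64(-0.002), np.float64(3.139)] tilt 0.0104 z-axis [-0.006 -0.009 -1.   ]
```

```bash
python3 -m pendant '[{"translation":[0,0,1.5],"twist":[0,0,0],"grip":-1},{"translation":[0,0,2],"twist":[0,0,0],"grip":-1},{"translation":[0,0,2],"twist":[0,0,0],"grip":-1},{"translation":[0,0,2],"twist":[0,0,0],"grip":-1},{"translation":[0,0,1],"twist":[0,0,0],"grip":-1},{"translation":[0,0,-3],"twist":[0,0,0],"grip":-1},{"translation":[3,0,-12],"twist":[0,0,0],"grip":-1},{"translation":[20,0,-15],"twist":[0,0,0],"grip":-1},{"translation":[30,0,-20],"twist":[0,0,0],"grip":-1},{"translation":[40,0,-20],"twist":[0,0,0],"grip":-1}]'; python3 - <<'E'
from go import *
rel(.087,.072)
p,d,c=cloud("scene"); cv2.imwrite("pics/scene2.png",p[...,::-1])
k=np.hypot(c[...,0]-C[0],c[...,1]-C[1])<.06; print("zmax over lid",np.percentile(c[...,2][k],[5,50,95]))
E
```

```text
t: 6.2
tool_pos: [0.4132, -0.0171, 0.1414]
orientation: [-0.965, -2.984, 0.016]
force: [0.2, 1.0, 1.4]
opening: 0.0004
t 6.2 pos [ 0.4132 -0.0171  0.1414] F [0.2 1.  1.4] open 0.0 q [-0.16 -0.34  2.07 -0.01  1.42 -1.1 ]
target [ 0.4897 -0.072   0.072 ] shift tool mm [-94.3   1.1  69.2] turn about tool z (x out / x in) [np.float64(-0.006), np.float64(3.136)] tilt 0.0118 z-axis [-0.008 -0.008 -1.   ]Traceback (most recent call last):
  File "<stdin>", line 4, in <module>
    return _quantile_unchecked(
        a, q, axis, out, overwrite_input, method, keepdims, weights)
    return _ureduce(a,
                    func=_quantile_ureduce_func,
    ...<5 lines>...
                    overwrite_input=overwrite_input,
                    method=method)
    r = func(a, **kwargs)
    result = _quantile(arr,
                       quantiles=q,
    ...<2 lines>...
                       out=out,
                       weights=wgt)
    slices_having_nans = np.isnan(arr[-1, ...])
                                  ~~~^^^^^^^^^
IndexError: index -1 is out of bounds for axis 0 with size 0
```

The arm is blocking the scene camera, so I'll back further away and look again.

```bash
python3 -m pendant '[{"translation":[20,20,-10],"twist":[0,0,0],"grip":-1},{"translation":[10,35,-10],"twist":[0,0,0],"grip":-1},{"translation":[10,40,-5],"twist":[0,0,0],"grip":-1},{"translation":[10,40,-5],"twist":[0,0,0],"grip":-1},{"translation":[20,35,-5],"twist":[0,0,0],"grip":-1},{"translation":[20,35,0],"twist":[0,0,0],"grip":-1},{"translation":[20,30,0],"twist":[0,0,0],"grip":-1},{"translation":[10,15,0],"twist":[0,0,0],"grip":-1},{"translation":[0,0,0],"twist":[0,0,0],"grip":-1},{"translation":[0,0,0],"twist":[0,0,0],"grip":-1}]'; python3 - <<'E'
from go import *
o=[]
for n in("scene","top"):
    p,d,c=cloud(n); o.append(p[100:400,100:500])
    np.save(n+"c2.npy",c)
    k=np.hypot(c[...,0]-C[0],c[...,1]-C[1])<.065; print(n,k.sum(), np.percentile(c[...,2][k],[5,50,95]) if k.any() else "")
cv2.imwrite("pics/both.png",np.hstack(o)[...,::-1])
E
```

```text
t: 7.25
tool_pos: [0.4605, 0.2718, 0.1884]
orientation: [0.961, 2.98, -0.004]
force: [-0.2, -0.1, 0.5]
opening: 0.0008
scene 2368 [0.04824826 0.05055894 0.18284007]
top 3799 [0.04928489 0.12684006 0.18531999]
```

View pics/both.png

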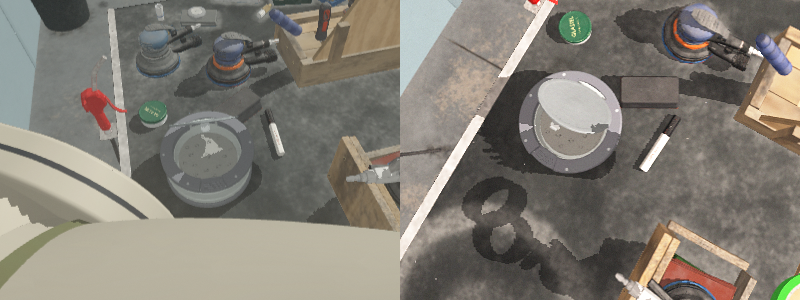

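Both views show the lid standing open: top crop at (580,105), scene crop at (205,120), with the discs visible inside. Last, I'll check that nothing shifted and that the lid has settled.

```bash
python3 -m pendant '[{"translation":[0,0,0],"twist":[0,0,0],"grip":-1},{"translation":[0,0,0],"twist":[0,0,0],"grip":-1},{"translation":[0,0,0],"twist":[0,0,0],"grip":-1},{"translation":[0,0,0],"twist":[0,0,0],"grip":-1},{"translation":[0,0,0],"twist":[0,0,0],"grip":-1},{"translation":[0,0,0],"twist":[0,0,0],"grip":-1},{"translation":[0,0,0],"twist":[0,0,0],"grip":-1},{"translation":[0,0,0],"twist":[0,0,0],"grip":-1},{"translation":[0,0,0],"twist":[0,0,0],"grip":-1},{"translation":[0,0,0],"twist":[0,0,0],"grip":-1}]'; python3 - <<'E'
from go import *
from scipy.optimize import least_squares
p,d,c=cloud("top"); c1=np.load("topc.npy")
w=c[...,:2]-C; k=(np.hypot(*np.moveaxis(w,-1,0))<.09)&(c[...,2]>.1); s=-(w[k]@u)
print("lid angle",np.arctan(-np.polyfit(s,c[...,2][k],1)[0]),"max z",c[...,2][k].max())
for nm,cc in(("before",c1),("after",c)):
    w=cc[...,:2]-C; r=np.hypot(w[...,0],w[...,1]); a=np.degrees(np.arctan2(w[...,1],-w[...,0]))
    m=(abs(cc[...,2]-.084)<.004)&(r<.12)&(r>.085); e=[]
    for t in range(-80,81,4):
        if 14<t<56: continue
        j=m&(abs(a-t)<2); e.append(cc[j][np.argmax(r[j])])
    e=np.array(e); q=least_squares(lambda q:np.hypot(e[:,0]-q[0],e[:,1]-q[1])-.098,C,loss="soft_l1",f_scale=.002).x
    n=[t for t in range(5,70) if np.median(cc[...,2][(abs(a-t)<1)&(r>.08)&(r<.094)])<.08]
    print(nm,"centre",q.round(4),"notch",n[0],n[-1])
p1=np.load("topp.npy").astype(int); df=abs(p.astype(int)-p1).max(-1)
for nm,(y0,y1,x0,x1) in dict(tin=(105,150,255,295),block=(172,212,322,382),marker=(212,275,338,383)).items(): print(nm,"changed px",(df[y0:y1,x0:x1]>40).sum())
E
```

```text
t: 8.35
tool_pos: [0.4614, 0.2676, 0.1888]
orientation: [0.97, 2.976, -0.004]
force: [-0.3, -0.2, 0.3]
opening: 0.0007
lid angle 0.8787984271553225 max z 0.1949392914148843
before centre [ 0.5613 -0.1235] notch 19 51
after centre [ 0.5613 -0.1236] notch 19 52
tin changed px 0
block changed px 0
marker changed px 0
```

```bash
python3 -c "from plant import robot; print(robot.close_job())"
```

```text
the job is handed in; nothing more can be done
None
```

The canister is open: the lid stands at about 0.88 rad (its stop is 0.9), and I handed the job in at about 8.4 s of the 58 s allowed.

I found the notch by eye from the depth images, centred about 35° from world -x toward +y. I pressed the catch with the shut fingertips in one stroke, then backed the arm well clear of the canister.

- **Lid:** it was still open about a second after I first saw it up. The discs are visible inside.
- **Canister:** its centre moved 0.1 mm between the before and after measurements. The notch edges read 19° and 51° before, 19° and 52° after, which is within measuring noise.
- **Things around it:** the top camera shows no changed pixels at the tin, block or marker.
- **Force:** the last wrist reading was about 0.5 N, which is noise. I did not record the force during the press, because it is only reported at the end of each call.

No check failed. The only disagreement was 2–3 mm between the two cameras on the canister's position, within what the notch allowed.

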